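# Find the high spot of a mixer shaft with a dial indicator

## Robot

A 7-joint arm with a two-finger parallel gripper is mounted at the origin on the work surface. World frame = base frame: x ahead of the robot, y to its left, z up, the work surface at z = 0. Lengths are in m, angles in rad, forces in N, time in s.
With the tool pointing down it reaches from about 0.4 to 0.85 m from the base axis. Payload 4.4 kg.
Tool frame: the origin (TCP) lies between the finger pads; the fingertips stand 8 mm ahead of it and the grasp point (between the pads) lies 11 mm behind it; z points along the fingers, y is the line along which they close (so a half turn about z gives the same grasp; the last joint's range is limited). The gripper opens to 94 mm and grips with 3 to 60 N. Pads are 16 mm wide; open, the fingers measure 119 mm over their backs; the gripper's body (75 mm by 177 mm) begins 78 mm behind the grasp point.
Start: joints at [1.149, 0.628, 0.038, 1.517, -0.027, 0.996, -0.02], TCP at [0.226, -0.609, 0.213] pointing down, gripper open.
Joint ranges: [-3.06, 3.06], [-0.37, 2.12], [-1.25, 1.32], [0.18, 2.47], [-1.1, 4.24], [0.23, 1.98], [-2.94, 2.94]. Speed limits (rad/s): [2.57, 2.57, 3.14, 3.14, 3.14, 3.14, 3.14].

## Interface

Orientations are given as a rotation vector (axis times angle).
In Python, from bench import arm gives the robot as it stands.
- The arm moves only by the tool apply_moves, never from a script. Its argument "rows" is a list of rows, each a list of 5 numbers: the shift along the tool's x, y, z in m, then the turn about the tool's z in rad, then the opening, from 0 (shut) to 1 (fully open). In form: [[tx, ty, tz, spin, claw], ...]. A call has 1 to 20 rows; each row is the pose to reach, as a shift and turn from the pose commanded when the call began, along the tool's axes at that moment; what a row does not reach only later rows make up. A row lasts 1/12 s, in which the tool goes at most 41.7 mm and 7.16 degrees, less where a joint would pass 70% of its speed; a pose out of reach is approached as far as the arm can. A call with a gripper value outside its range is refused whole. The fingers move at their own pace and stop on an object; "force" is the grip in N (left out, the last holds). Time passes only in rows, so rows that repeat a pose let the fingers close. It gives the time, the measured TCP pose, the force, the opening and the grip force at its end, in the units of the state.
- arm.state(): the state, without advancing time (a new reading comes with each control period).
- arm.grab_frame(name): name is "side" or "top"; returns a dict with "image" (480x640x3 uint8, red, green, blue), "range_z" (480x640 float32, m along the optical axis (not along the pixel's ray), 0 where there is no reading), "fx", "fy", "cx", "cy" (pixels), "dist" ([k1, k2, p1, p2, k3] as OpenCV has them; the pictures are not rectified), "pose" (4x4, takes a point from camera to world coordinates). Camera axes: x right, y up, looking along -z (the intrinsics and any distortion apply to the point x, -y, -z); pixel columns grow to the right and rows downward; lengths in m; the calibration is good to about 2 mm. A picture is of the moment at which its call begins.
- arm.sign_off(): hands the job in; it is judged then, once.
Trained networks look in the newest picture that a camera, given by its name, has taken for a name from the list of things; names that differ only in an ending like _2 or _b are one class to them, and where a whole thing is asked for, a point or a joint stands for the part that bears it (a point fixed in the world has none). Each returns a list of dicts, best first, with "p" (0 to 1); they miss things now and then, are a little off and sometimes report something else, mostly with a low value. They report only what shows in the picture. A call takes as long as a camera call.
- arm.recognise(camera, thing): "centre" ([x, y, z] in m, in world coordinates, good to about 4 mm: the middle of the surface that is visible of it).
- arm.outline_of(camera, thing): "region" (480x640 bool, what is visible of it).
The state is a dict: "clock": time; "joints": joint angles; "qd": joint speeds; "joint_torque": joint torques, N m; "tcp_pos": TCP position; "ee_rot": TCP orientation; "force": force on the tool from outside, world axes, zero at the start; "torque": the same for the moment, N m; "opening": finger opening in m; "grasp_force": force on a finger pad.
Only numpy, scipy, OpenCV 4.12 (cv2) and the standard library are available. Lean on these libraries where they do the work, as an engineer would, in place of code of your own. Each camera call takes 0.05 s, during which the arm holds its last target. There are 200 camera calls.

## Task

Check the runout of the mixer's drive shaft on the V-block fixture: gently lower the indicator carriage by its tab right down onto its stop collar, so that the sprung plunger rests on the shaft's eccentric, then turn the shaft by its crank handle, without lifting it out of the V-blocks, to find the high spot and leave it there with the dial needle at its highest reading. Do not press the carriage so hard that the column sinks, keep off the plunger, let go when done, and leave the other things on the bench alone.

Things in the scene. Friction and masses are not known exactly. Their poses are not given: they have to be found in the camera images.
- fixture: fixed runout fixture: dark steel plate 175 x 270 x 16 mm with two steel V-blocks (60 wide, 30 thick, 90 mm tall, at y -0.085 and 0.060) and thin spring clips over the shaft up to z 0.110. Origin on the bench; z up; y along the shaft axis towards the crank; x away from the column (at yaw 0 away from the robot). The plate spans x -0.115..0.060, y -0.135..0.135.
- column_top (a point): top of the fixture's upright column, 22 mm in diameter, at x -0.075, y -0.012, z 0.192 of the fixture
- shaft_axis (a point): point on the axis of the shaft (steel, 20 mm in diameter), at x 0, y 0, z 0.085 of the fixture; the axis is parallel to the fixture's y
- eccentric_axis (a point): point on the shaft axis, at y -0.012 of the fixture, inside the eccentric: a steel disc 36 mm in diameter and 30 mm long whose centre is 4 mm off the axis, at an angle to the crank that differs each time. Its high spot comes under the plunger somewhere between shaft angles -0.35 and 1.25.
- shaft (a joint): turn of the shaft (rad) about the fixture's +y. 0 = crank handle straight above the axis; at angle a the handle's centre is at x = 0.032 sin a, y = 0.132, z = 0.085 + 0.032 cos a of the fixture. Starts between -1.25 and -1.05 (handle on the column side). Turns either way and stays where left: friction about 0.11 N m, some 3.5 N at the handle.
- crank_grip (a point): centre of the crank handle: black sleeve 14 mm in diameter, 46 mm long, parallel to the shaft, spinning freely on its pin, so a gripper pinching it from above (closing along the fixture's x) keeps its orientation round the arc of radius 32 mm. It stands on the outer face (y 0.108) of a wheel 84 mm in diameter. From above it can be followed over the upper half circle (-1.5 to 1.5).
- seat (a joint): lift of the shaft in its V-blocks (m): 0 seated. Its weight and the spring clips hold it down with about 16 N; a stronger upward pull lifts it.
- column (a joint): how far the column has sunk into its foot (m): 0 normally. A spring in the foot gives way when the carriage is pressed down with more than about 18 N on its stop, which spoils the reading; 2 mm takes about 24 N.
- carriage (a joint): how far the indicator carriage is slid down its column (m): 0 at the top, 0.030 on the stop collar; starts between 0 and 0.008. Friction holds it where it is left; sliding it down takes about 6 to 9 N, and it stops at the collar.
- tab_top (a point): centre of the top of the black upright lowering tab on the carriage, at x -0.075, y -0.067 of the fixture, z 0.236 with the carriage at the top (0.206 on the stop). The tab is 12 mm thick along the fixture's x, 26 mm wide along y and stands clear for 60 mm; pinch it from above or press down on it.
- plunger: underside of the tip of the indicator's sprung plunger, an 8 mm steel ball on a 5.6 mm rod, at x 0, y -0.012 of the fixture over the eccentric; it gives upward up to 12 mm against 1 to 4 N. Only the shaft should push it.
- dial_centre (a point): centre of the indicator's round white dial, 60 mm in diameter, facing straight up above the plunger
- needle (a joint): angle (rad) of the black dial needle, growing clockwise seen from above as the plunger is pushed in: 0.6 rad per mm. 0 = plunger free, needle pointing to the fixture's -x, at a long tick (ticks every 15 degrees). With the carriage on its stop it reads a constant plus about 2.4 cos(shaft angle from the high spot), within one turn.
- spray_bottle: bystander: white plastic bottle 64 mm in diameter, 170 mm tall, origin under its centre
- bearing: bystander: steel bearing ring 52 mm outside, 24 mm inside, 15 mm tall, origin under its centre
- sample_jar: bystander: clear jar 56 mm in diameter, 70 mm tall, origin under its centre

How it is judged:
By the outcome, as a careful person would: the job done as asked, in the order asked, and still so for the second after the job is handed in, with the robot touching nothing.
It also fails if it takes over 46 s, if anything falls off the work surface, if the arm or the gripper's body presses on something with over 40 N, if the wrist force passes 120 N, or if a joint passes its speed limit or range.

## Working session

There is one attempt and no reset: what is moved stays moved. The work goes in short steps, Python scripts to look and compute and a tool call to move; the robot and the scene stay as the last step left them, time stands still between calls to the robot, and variables do not carry over. Pictures are saved under pics/ and viewed, at most 10 in all, crops included, and the job is handed in when it is done.

Besides the shell and the picture viewer there is one more tool, called after "Emit:" by a JSON object that holds its "api" and its "payload", one argument or row to a line. apply_moves: Moves the arm, as the interface text tells. Its arguments: {"type":"object","properties":{"rows":{"type":"array","items":{"type":"array","items":{"type":"number"}}},"force":{"type":"number"}},"required":["rows"]}

```bash
mkdir -p pics; ls
cat > h.py <<'E'
from bench import arm
import numpy as np, cv2
from scipy.spatial.transform import Rotation as R
def cloud(f):
    v,u=np.mgrid[0:480,0:640]
    K=np.array([[f['fx'],0,f['cx']],[0,f['fy'],f['cy']],[0,0,1.]])
    p=cv2.undistortPoints(np.stack([u,v],-1).reshape(-1,1,2).astype(np.float64),K,np.array(f['dist'],float)).reshape(480,640,2)
    d=f['range_z'].astype(float)
    c=np.stack([p[...,0]*d,-p[...,1]*d,-d],-1)
    T=np.array(f['pose']); w=c@T[:3,:3].T+T[:3,3]
    w[d<=0]=np.nan
    return w
def proj(f,P):
    T=np.array(f['pose']); c=(np.atleast_2d(P)-T[:3,3])@T[:3,:3]
    c=c*[1,-1,-1]
    K=np.array([[f['fx'],0,f['cx']],[0,f['fy'],f['cy']],[0,0,1.]])
    return cv2.projectPoints(c.reshape(-1,1,3),np.zeros(3),np.zeros(3),K,np.array(f['dist'],float))[0].reshape(-1,2)
def save(n,im,crop=None,s=1):
    if crop: a,b,c,d=crop; im=im[b:d,a:c]
    im=cv2.resize(im,None,fx=s,fy=s,interpolation=cv2.INTER_CUBIC)
    cv2.imwrite(f'pics/{n}.png',im[...,::-1])
E
python3 - <<'E'
from h import *
F={n:arm.grab_frame(n) for n in('side','top')}
save('a',np.hstack([cv2.resize(F[n]['image'],(400,300)) for n in F]))
for n in F:
    print(n,np.round(F[n]['pose'],2).tolist())
    for t in['fixture','column_top','tab_top','crank_grip','dial_centre','plunger','eccentric_axis','shaft','carriage','spray_bottle','bearing','sample_jar']:
        print(t,[(np.round(r['centre'],3).tolist(),round(r['p'],2)) for r in arm.recognise(n,t)[:2]])
s=arm.state();print(s['clock'],s['tcp_pos'],R.from_rotvec(s['ee_rot']).as_matrix().round(3).tolist())
E
```

```text
pics
side [[-0.93, 0.23, -0.3, 0.2], [-0.38, -0.58, 0.72, 0.81], [-0.01, 0.79, 0.62, 0.84], [0.0, 0.0, 0.0, 1.0]]
fixture [([0.541, 0.087, 0.02], 0.73), ([0.544, 0.209, 0.106], 0.44)]
column_top [([0.508, 0.059, 0.178], 0.68)]
tab_top [([0.521, 0.063, 0.179], 0.85), ([0.466, -0.391, 0.041], 0.63)]
crank_grip [([0.544, 0.207, 0.107], 0.5)]
dial_centre [([0.528, 0.061, 0.179], 0.58), ([0.544, 0.208, 0.104], 0.55)]
plunger [([0.509, 0.06, 0.177], 0.66)]
eccentric_axis [([0.539, 0.094, 0.019], 0.85)]
shaft [([0.582, 0.178, 0.095], 0.85)]
carriage [([0.523, 0.068, 0.176], 0.67)]
spray_bottle [([0.606, -0.312, 0.085], 0.87)]
bearing [([0.529, 0.396, 0.017], 0.67)]
sample_jar [([0.462, -0.392, 0.039], 0.6), ([0.604, -0.314, 0.086], 0.48)]
top [[-0.01, 1.0, -0.05, 0.46], [-1.0, -0.01, 0.01, 0.0], [0.01, 0.05, 1.0, 1.51], [0.0, 0.0, 0.0, 1.0]]
fixture [([0.553, 0.067, 0.017], 0.76)]
column_top [([0.547, 0.056, 0.177], 0.98), ([0.552, 0.207, 0.109], 0.58)]
tab_top []
crank_grip [([0.552, 0.206, 0.107], 0.48)]
dial_centre [([0.552, 0.055, 0.177], 0.55)]
plunger []
eccentric_axis [([0.556, 0.07, 0.016], 0.68)]
shaft [([0.582, 0.149, 0.094], 0.68)]
carriage [([0.551, 0.055, 0.178], 0.6)]
spray_bottle [([0.609, -0.314, 0.115], 0.79)]
bearing [([0.541, 0.384, 0.018], 0.47)]
sample_jar [([0.468, -0.403, 0.069], 0.69)]
1.3 [ 0.22643845 -0.6092945   0.21348485] [[0.937, 0.348, 0.0], [0.348, -0.937, -0.0], [0.0, 0.0, -1.0]]
```

View pics/a.png

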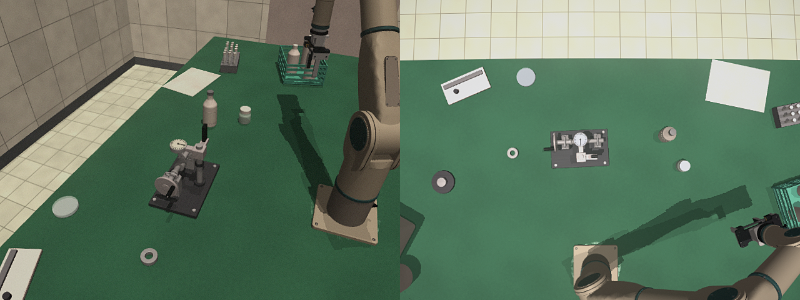

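Run:
```python
from h import *
for n in('side','top'):
    f=arm.grab_frame(n); np.savez(f'{n}0.npz',**f); w=cloud(f)
    b=(w[...,0]>.35)&(w[...,0]<.75)&(w[...,1]>-.15)&(w[...,1]<.3)
    m=b&(w[...,2]>.011)&(w[...,2]<.021)
    k,l,st,_=cv2.connectedComponentsWithStats(m.astype(np.uint8)); i=1+np.argmax(st[1:,4])
    p=w[l==i]; r=cv2.minAreaRect(p[:,:2].astype(np.float32)); print(n,m.sum(),r, np.median(p[:,2]))
    for lo,hi in((.185,.3),(.17,.185),(.1,.125),(.14,.17)):
        q=w[b&(w[...,2]>lo)&(w[...,2]<hi)]
        if len(q): print(lo,len(q),q.min(0).round(3),q.max(0).round(3),np.median(q,0).round(3))
    v,u=np.where(b&(w[...,2]>.01)); a=max(u.min()-10,0),max(v.min()-10,0),u.max()+10,v.max()+10; print(a)
    s=min(800/(a[2]-a[0]),600/(a[3]-a[1])); save('b_'+n,f['image'],a,s*.99)
```

```text
side 4294 ((0.5523351430892944, 0.07316163927316666), (0.175573468208313, 0.27256423234939575), 2.483431816101074) 0.015403701652357549
0.185 283 [ 0.495 -0.011  0.185] [0.516 0.069 0.237] [0.505 0.015 0.204]
0.17 876 [ 0.485 -0.01   0.17 ] [0.61  0.093 0.185] [0.551 0.064 0.177]
0.1 684 [0.49  0.043 0.1  ] [0.613 0.229 0.125] [0.559 0.179 0.108]
0.14 335 [ 0.484 -0.011  0.146] [0.603 0.092 0.17 ] [0.511 0.077 0.163]
(np.int64(227), np.int64(187), np.int64(361), np.int64(357))
top 3120 ((0.5556891560554504, 0.07249991595745087), (0.17502452433109283, 0.27005061507225037), 2.4541003704071045) 0.01563243945638504
0.185 126 [ 0.49  -0.009  0.185] [0.526 0.077 0.241] [0.51  0.051 0.194]
0.17 733 [ 0.49  -0.009  0.17 ] [0.611 0.091 0.185] [0.561 0.056 0.177]
0.1 210 [ 0.54  -0.013  0.1  ] [0.617 0.228 0.125] [0.563 0.177 0.108]
0.14 29 [ 0.488 -0.009  0.15 ] [0.612 0.091 0.17 ] [0.522 0.039 0.169]
(np.int64(203), np.int64(167), np.int64(371), np.int64(312))
```

View pics/b_top.png

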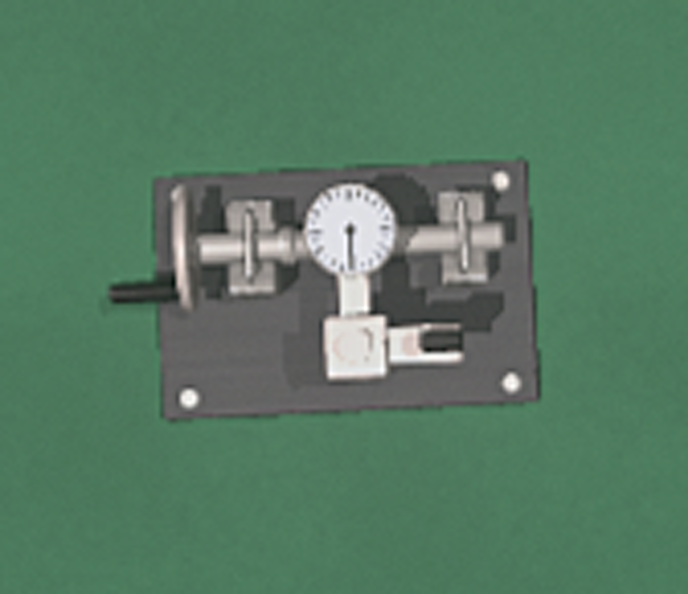

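View pics/b_side.png

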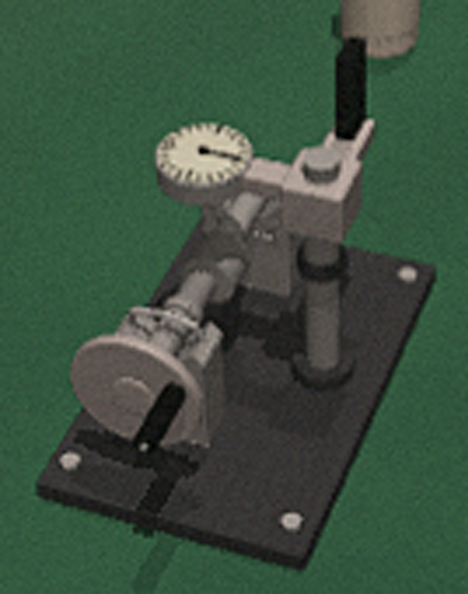

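The top crop shows the plate, with its upper edge from (155,178) to (525,160). The crank is on the left at (140,290), the dial at (350,230) with its needle pointing down (the fixture's -x), and the tab at (440,345). The side crop shows the same layout, with nothing near the tab. The fixture fits at about (0.5815, 0.074), yaw 0.043, so I'll move above the tab with the fingers shut.

Emit:
{"api": "apply_moves", "payload": {
  "rows": [
    [0, 0, -0.08, 0, 0],
    [0, 0, -0.08, 0, 0],
    [0.479, -0.476, -0.08, -1.258, 0],
    [0.479, -0.476, -0.08, -1.258, 0],
    [0.479, -0.476, -0.08, -1.258, 0],
    [0.479, -0.476, -0.08, -1.258, 0],
    [0.479, -0.476, -0.08, -1.258, 0],
    [0.479, -0.476, -0.08, -1.258, 0],
    [0.479, -0.476, -0.08, -1.258, 0],
    [0.479, -0.476, -0.08, -1.258, 0],
    [0.479, -0.476, -0.08, -1.258, 0],
    [0.479, -0.476, -0.08, -1.258, 0],
    [0.479, -0.476, -0.08, -1.258, 0],
    [0.479, -0.476, -0.08, -1.258, 0],
    [0.479, -0.476, -0.08, -1.258, 0],
    [0.479, -0.476, -0.08, -1.258, 0],
    [0.479, -0.476, -0.08, -1.258, 0],
    [0.479, -0.476, -0.08, -1.258, 0],
    [0.479, -0.476, -0.08, -1.258, 0],
    [0.479, -0.476, -0.08, -1.258, 0]
  ]
}}

```text
clock: 3.07
tcp_pos: [0.5105, 0.0076, 0.2936]
ee_rot: [-2.165, -2.275, -0.003]
force: [-0.1, -0.3, -0.3]
opening: 0.0008
grasp_force: 0.0
```

Emit:
{"api": "apply_moves", "payload": {
  "rows": [
    [0, 0, 0.025, 0, 0],
    [0, 0, 0.04, 0, 0],
    [0, 0, 0.044, 0, 0],
    [0, 0, 0.048, 0, 0],
    [0, 0, 0.051, 0, 0],
    [0, 0, 0.054, 0, 0],
    [0, 0, 0.057, 0, 0],
    [0, 0, 0.057, 0, 0]
  ]
}}

```text
clock: 3.73
tcp_pos: [0.5098, 0.0027, 0.2371]
ee_rot: [2.173, 2.266, -0.0]
force: [-0.2, -1.3, 0.2]
opening: 0.0005
grasp_force: 0.0
```

Emit:
{"api": "apply_moves", "payload": {
  "rows": [
    [0, 0, 0.002, 0, 0],
    [0, 0, 0.004, 0, 0],
    [0, 0, 0.006, 0, 0],
    [0, 0, 0.006, 0, 0]
  ]
}}

```text
clock: 4.07
tcp_pos: [0.5099, 0.0028, 0.2311]
ee_rot: [2.173, 2.267, -0.0]
force: [-1.5, -1.8, 2.1]
opening: 0.0002
grasp_force: 1.4
```

Run:
```python
from h import *
f=arm.grab_frame('side'); a=(290,160,380,240); save('c',f['image'],a,6); s=arm.state(); print(s['tcp_pos'],s['force'])
```

```text
[0.50996076 0.00281293 0.23109399] [-1.84335843 -2.67029977  4.13588501]
```

View pics/c.png

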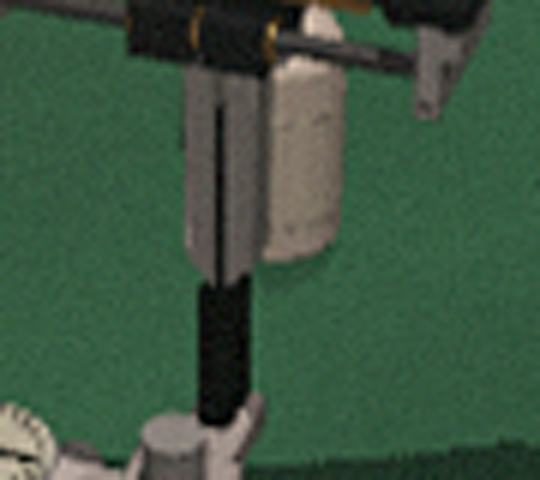

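The shut fingers (190–270, 280) sit squarely on the tab top (198–250, 285), so contact is made. I'll press on slowly.

Emit:
{"api": "apply_moves", "payload": {
  "rows": [
    [0, 0, 0.002, 0, 0],
    [0, 0, 0.004, 0, 0],
    [0, 0, 0.006, 0, 0],
    [0, 0, 0.008, 0, 0],
    [0, 0, 0.01, 0, 0]
  ]
}}

```text
clock: 4.53
tcp_pos: [0.51, 0.0028, 0.2212]
ee_rot: [2.173, 2.267, -0.0]
force: [-2.3, -2.9, 5.9]
opening: 0.0006
grasp_force: 3.0
```

Emit:
{"api": "apply_moves", "payload": {
  "rows": [
    [0, 0, 0.0015, 0, 0],
    [0, 0, 0.003, 0, 0],
    [0, 0, 0.0045, 0, 0]
  ]
}}

```text
clock: 4.78
tcp_pos: [0.51, 0.0028, 0.2168]
ee_rot: [2.173, 2.267, -0.0]
force: [-2.0, -2.3, 7.7]
opening: 0.0004
grasp_force: 3.9
```

Emit:
{"api": "apply_moves", "payload": {
  "rows": [
    [0, 0, 0.0007, 0, 0],
    [0, 0, 0.0015, 0, 0],
    [0, 0, 0.0015, 0, 0]
  ]
}}

```text
clock: 5.03
tcp_pos: [0.5099, 0.0028, 0.2153]
ee_rot: [2.173, 2.267, -0.0]
force: [-1.1, -2.4, 5.3]
opening: 0.0003
grasp_force: 3.0
```

Emit:
{"api": "apply_moves", "payload": {
  "rows": [
    [0, 0, 0.0005, 0, 0],
    [0, 0, 0.001, 0, 0],
    [0, 0, 0.001, 0, 0]
  ]
}}

```text
clock: 5.28
tcp_pos: [0.51, 0.0028, 0.2143]
ee_rot: [2.173, 2.267, -0.0]
force: [-2.1, -2.7, 7.7]
opening: 0.0003
grasp_force: 3.5
```

Emit:
{"api": "apply_moves", "payload": {
  "rows": [
    [0, 0, 0.0005, 0, 0],
    [0, 0, 0.0008, 0, 0],
    [0, 0, 0.0008, 0, 0]
  ]
}}

```text
clock: 5.53
tcp_pos: [0.51, 0.0028, 0.2142]
ee_rot: [2.173, 2.266, -0.0]
force: [-3.4, -3.2, 12.7]
opening: 0.0005
grasp_force: 6.3
```

Emit:
{"api": "apply_moves", "payload": {
  "rows": [
    [0, 0, 0.0004, 0, 0],
    [0, 0, 0.0008, 0, 0],
    [0, 0, 0.0008, 0, 0]
  ]
}}

```text
clock: 5.78
tcp_pos: [0.51, 0.0028, 0.2142]
ee_rot: [2.172, 2.266, -0.0]
force: [-5.7, -3.5, 18.2]
opening: 0.0005
grasp_force: 9.2
```

Run:
```python
from h import *
f=arm.grab_frame('side'); w=cloud(f); s=arm.state(); print(s['tcp_pos'],s['force'])
# carriage/dial top height now vs before
g=dict(np.load('side0.npz')); w0=cloud(g)
for W in (w0,w):
    c=np.array([.5815+.0005,.062]); d=np.hypot(W[...,0]-c[0],W[...,1]-c[1])
    q=W[(d<.022)&(W[...,2]>.12)]; print(len(q),np.median(q,0).round(4))
```

```text
[0.5100136  0.00281956 0.21413842] [-5.65162066 -3.29000214 18.4886316 ]
221 [0.581  0.0627 0.177 ]
245 [0.5816 0.0604 0.1489]
```

The carriage is on its stop: z has stopped falling, the force is rising, and the dial is 28 mm lower. I'll back off, and use the frames to find the crank.

Emit:
{"api": "apply_moves", "payload": {
  "rows": [
    [0, 0, -0.01, 0, 0],
    [0, 0, -0.05, 0, 0.2],
    [0.05, 0.01, -0.07, 0, 0.4],
    [0.1, 0.02, -0.07, 0, 0.45],
    [0.15, 0.028, -0.07, 0, 0.45],
    [0.2, 0.03, -0.07, 0, 0.45],
    [0.2, 0.03, -0.07, 0, 0.45],
    [0.2, 0.03, -0.07, 0, 0.45]
  ]
}}

```text
clock: 6.5
tcp_pos: [0.5294, 0.2162, 0.2827]
ee_rot: [-2.155, -2.278, -0.011]
force: [0.2, 1.1, -0.2]
opening: 0.0414
grasp_force: 0.0
```

Run:
```python
from h import *
Rz=R.from_euler('z',.043).as_matrix(); O=np.array([.5815,.074,0])
s=arm.state(); print(s['clock'],s['tcp_pos'],s['ee_rot'],s['force'],s['opening'])
print('want',O+Rz@[.032*np.sin(-1.15),.132,.085])
for n in('side','top'):
    f=dict(np.load(n+'0.npz')); q=(cloud(f)-O)@Rz
    m=(q[...,1]>.118)&(q[...,1]<.153)&(q[...,2]>.07)&(q[...,2]<.14)&(abs(q[...,0])<.06); p=q[m]
    from scipy.optimize import minimize_scalar
    r=lambda a:np.median(abs(np.hypot(p[:,0]-.032*np.sin(a),p[:,2]-.085-.032*np.cos(a))-.007))
    A=np.arange(-1.4,-.9,.01); v=[r(a) for a in A]; print(n,len(p),p.min(0),p.max(0),A[np.argmin(v)],min(v))
f=arm.grab_frame('top'); np.savez('t1.npz',**f); uv=proj(f,[.582,.0625,.149])[0];print(uv)
u,v=uv.astype(int); save('d',f['image'],(u-70,v-40,u+40,v+40),7)
```

```text
6.5 [0.52940504 0.21624384 0.28270508] [-2.15540123 -2.27760441 -0.01127146] [ 0.24906911  1.1482682  -0.18163956] 0.0413733369866978
want [0.5466443  0.20462241 0.085     ]
side 105 [-0.03683975  0.11805263  0.09626753] [-0.02271565  0.15275173  0.109122  ] -1.0999999999999996 0.0007698515024059435
top 66 [-0.03381626  0.11852326  0.09585374] [-0.01942186  0.15264921  0.11094028] -1.0099999999999996 0.0012164333274051055
[288.04871824 223.94758993]
```

View pics/d.png

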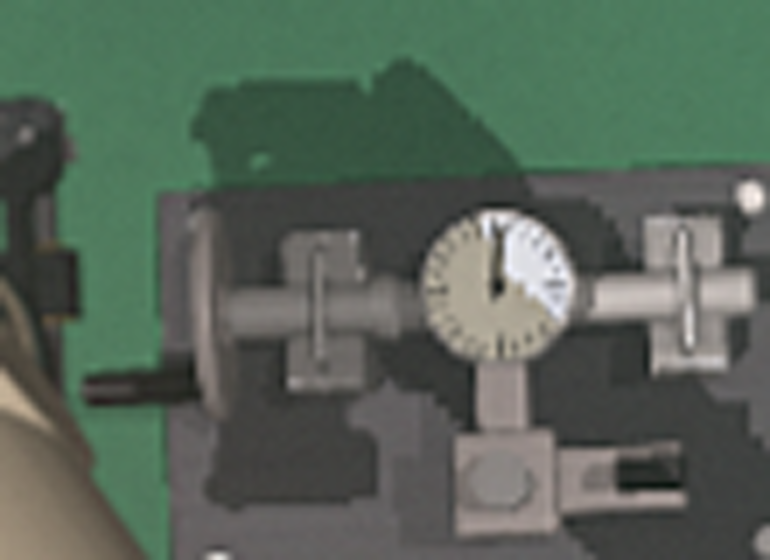

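The top crop shows the needle pointing straight up at (497,235), about 3.1 rad. The crank handle is free at (85–200, 387) and the arm at the left leaves the dial in view. I'll descend towards the handle.

Emit:
{"api": "apply_moves", "payload": {
  "rows": [
    [0.001, 0.0164, 0.03, 0, 0.45],
    [0.001, 0.0164, 0.07, 0, 0.45],
    [0.001, 0.0164, 0.11, 0, 0.45],
    [0.001, 0.0164, 0.13, 0, 0.45],
    [0.001, 0.0164, 0.13, 0, 0.45],
    [0.001, 0.0164, 0.13, 0, 0.45]
  ]
}}

```text
clock: 7.05
tcp_pos: [0.5473, 0.2054, 0.1515]
ee_rot: [-2.174, -2.267, 0.003]
force: [0.2, 0.1, -0.1]
opening: 0.0423
grasp_force: 0.0
```

Emit:
{"api": "apply_moves", "payload": {
  "force": 8,
  "rows": [
    [0, 0.0004, 0.03, 0, 0.45],
    [0, 0.0004, 0.055, 0, 0.45],
    [0, 0.0004, 0.062, 0, 0.45],
    [0, 0.0004, 0.062, 0, 0.3],
    [0, 0.0004, 0.062, 0, 0.2],
    [0, 0.0004, 0.062, 0, 0.1],
    [0, 0.0004, 0.062, 0, 0],
    [0, 0.0004, 0.062, 0, 0],
    [0, 0.0004, 0.062, 0, 0]
  ]
}}

```text
clock: 7.8
tcp_pos: [0.5484, 0.207, 0.0911]
ee_rot: [2.173, 2.268, 0.003]
force: [-0.7, 0.8, 4.8]
opening: 0.0136
grasp_force: 8.0
```

```bash
cat >> h.py <<'E'
def needle(f,name=None):
    """needle angle: rectify dial disc to fixture-aligned patch (up=+x, left=+y), darkness-weighted direction"""
    c=np.array([.5815+.0005,.0620,.149]); w=cloud(f)
    n=400; L=.034; yaw=.043
    i,j=np.mgrid[0:n,0:n]; fx=L*(1-2*i/(n-1)); fy=L*(1-2*j/(n-1))
    # recentre on dial top by depth
    m=(w[...,2]>.140)&(w[...,2]<.158)&(np.hypot(w[...,0]-c[0],w[...,1]-c[1])<.045)
    lum=f['image'].max(-1)>110
    q=w[m&lum&(np.hypot(w[...,0]-c[0],w[...,1]-c[1])<.036)]
    cc,_=cv2.minEnclosingCircle(q[:,:2].astype(np.float32)); c[2]=np.median(q[:,2])
    P=np.stack([c[0]+fx*np.cos(yaw)-fy*np.sin(yaw),c[1]+fx*np.sin(yaw)+fy*np.cos(yaw),np.full_like(fx,c[2])],-1)
    uv=proj(f,P.reshape(-1,3)).reshape(n,n,2).astype(np.float32)
    im=cv2.remap(f['image'],uv[...,0],uv[...,1],cv2.INTER_CUBIC)
    if name: save(name,im)
    return im,np.array(cc),c
E
python3 - <<'E'
from h import *
s=arm.state(); print({k:np.round(s[k],4).tolist() for k in('clock','tcp_pos','force','opening','grasp_force')})
f=arm.grab_frame('top'); a=needle(f); b=needle(dict(np.load('t1.npz'))); print(a[1:],b[1:])
save('e',np.hstack([b[0],a[0]]))
E
```

```text
{'clock': 7.8, 'tcp_pos': [0.5484, 0.207, 0.0911], 'force': [-0.7113, 0.8183, 4.7952], 'opening': 0.0136, 'grasp_force': 7.9995}
(array([0.5796113 , 0.06149787]), array([0.582     , 0.062     , 0.14790115])) (array([0.57928693, 0.06071524]), array([0.582     , 0.062     , 0.14834688]))
```

View pics/e.png

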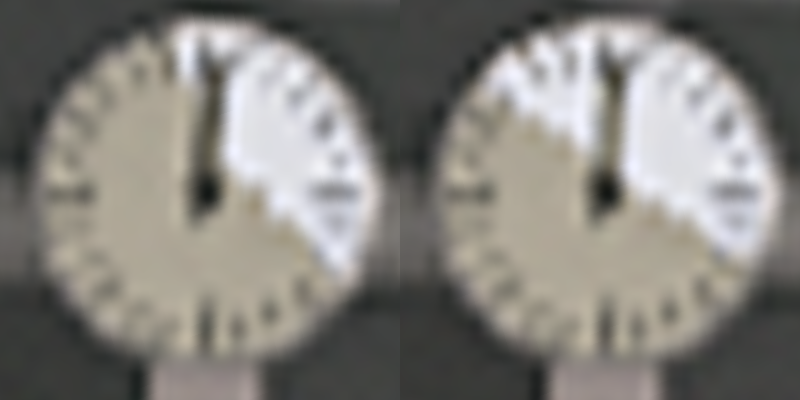

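The rectified dial (hub at 205,193; tip at 211,50) reads about 3.18 rad. The handle is gripped with 8 N, so I'll turn along the arc.

Emit:
{"api": "apply_moves", "payload": {
  "rows": [
    [0, 0.0012, -0.0017, 0, 0],
    [0, 0.0024, -0.0034, 0, 0],
    [0, 0.0045, -0.0058, 0, 0],
    [0, 0.0068, -0.008, 0, 0],
    [0, 0.0068, -0.008, 0, 0]
  ]
}}

```text
clock: 8.27
tcp_pos: [0.5529, 0.2071, 0.0977]
ee_rot: [-2.171, -2.268, 0.004]
force: [-5.3, 1.8, 0.1]
opening: 0.0138
grasp_force: 8.0
```

```bash
cat >> h.py <<'E'
def read(f):
    im,_,_=needle(f); g=cv2.GaussianBlur(im,(0,0),3).max(-1).astype(float)
    # hub = darkest blob near centre
    i,j=np.mgrid[0:400,0:400]; k=(np.hypot(i-195,j-203)<35)
    h=cv2.GaussianBlur(im.max(-1).astype(float),(0,0),9); h[~k]=999; r0,c0=np.unravel_index(h.argmin(),h.shape)
    T=np.arange(0,2*np.pi,np.pi/360); rr=np.arange(35,105)
    # clockwise from down(-x): down -> left -> up
    P=np.array([[g[int(r0+r*np.cos(t)),int(c0-r*np.sin(t))] for r in rr] for t in T])
    m=P.mean(1); bg=np.array([np.median(np.roll(m,-i)[np.r_[-60:-25,25:60]]) for i in range(len(T))])
    d=cv2.GaussianBlur(np.tile(bg-m,3).reshape(1,-1),(0,0),6).ravel()[len(T):2*len(T)]
    b=d.argmax(); ix=np.arange(b-14,b+15); wt=np.maximum(d[ix%len(T)]-d[b]*.4,0)
    return float((wt*ix).sum()/wt.sum()*np.pi/360),(int(r0),int(c0)),float(d[b]),im
E
python3 - <<'E'
from h import *
s=arm.state(); print({k:np.round(s[k],4).tolist() for k in('clock','tcp_pos','force','opening','grasp_force')})
f=arm.grab_frame('top'); print(read(f)[:3],read(dict(np.load('t1.npz')))[:3])
E
```

```text
{'clock': 8.2667, 'tcp_pos': [0.5529, 0.2071, 0.0977], 'force': [-5.2924, 1.8058, 0.1009], 'opening': 0.0138, 'grasp_force': 7.9999}
(3.7684590176709376, (193, 206), 101.54147091276894) (3.2307667315306268, (190, 206), 86.62041671712244)
```

Emit:
{"api": "apply_moves", "payload": {
  "rows": [
    [0, 0.0026, -0.002, 0, 0],
    [0, 0.0053, -0.0036, 0, 0],
    [0, 0.0082, -0.005, 0, 0],
    [0, 0.0112, -0.0061, 0, 0],
    [0, 0.0112, -0.0061, 0, 0]
  ]
}}

```text
clock: 8.73
tcp_pos: [0.5631, 0.2076, 0.1044]
ee_rot: [-2.17, -2.267, 0.007]
force: [-7.6, 0.0, 6.8]
opening: 0.0132
grasp_force: 8.0
```

```bash
cat > r.py <<'E'
from h import *
s=arm.state(); print({k:np.round(s[k],4).tolist() for k in('clock','tcp_pos','force','opening','grasp_force')})
f=arm.grab_frame('top'); print(read(f)[:3])
E
python3 r.py
```

```text
{'clock': 8.7333, 'tcp_pos': [0.5631, 0.2076, 0.1044], 'force': [-7.5859, 0.0345, 6.8285], 'opening': 0.0132, 'grasp_force': 8.0006}
(4.511874370267639, (195, 205), 67.66579141911112)
```

Emit:
{"api": "apply_moves", "payload": {
  "rows": [
    [0, 0.003, -0.0008, 0, 0],
    [0, 0.0063, -0.0012, 0, 0],
    [0, 0.0095, -0.0014, 0, 0],
    [0, 0.0095, -0.0014, 0, 0]
  ]
}}

```text
clock: 9.12
tcp_pos: [0.5751, 0.2082, 0.1066]
ee_rot: [-2.173, -2.269, 0.0]
force: [-3.0, 0.9, 4.8]
opening: 0.0137
grasp_force: 8.0
```

```bash
python3 r.py
```

```text
{'clock': 9.1167, 'tcp_pos': [0.5751, 0.2082, 0.1066], 'force': [-2.9838, 0.9144, 4.7559], 'opening': 0.0137, 'grasp_force': 8.0003}
(4.99967101565745, (194, 207), 62.99345160988457)
```

Emit:
{"api": "apply_moves", "payload": {
  "rows": [
    [0, 0.0032, 0.0001, 0, 0],
    [0, 0.0064, 0.0006, 0, 0],
    [0, 0.0094, 0.0014, 0, 0],
    [0, 0.0125, 0.0025, 0, 0],
    [0, 0.0125, 0.0025, 0, 0]
  ]
}}

```text
clock: 9.58
tcp_pos: [0.5893, 0.2088, 0.1041]
ee_rot: [2.173, 2.268, 0.004]
force: [-0.7, 1.7, 3.0]
opening: 0.0137
grasp_force: 8.0
```

```bash
python3 r.py
```

```text
{'clock': 9.5833, 'tcp_pos': [0.5893, 0.2088, 0.1041], 'force': [-0.7138, 1.7427, 3.0183], 'opening': 0.0137, 'grasp_force': 8.0003}
(5.01931166721933, (194, 207), 61.834555715192394)
```

Emit:
{"api": "apply_moves", "payload": {
  "rows": [
    [0, 0.0029, 0.0014, 0, 0],
    [0, 0.0056, 0.0031, 0, 0],
    [0, 0.0081, 0.005, 0, 0],
    [0, 0.0104, 0.0072, 0, 0],
    [0, 0.0125, 0.0097, 0, 0],
    [0, 0.0144, 0.0123, 0, 0],
    [0, 0.0144, 0.0123, 0, 0]
  ]
}}

```text
clock: 10.22
tcp_pos: [0.604, 0.2095, 0.0912]
ee_rot: [2.172, 2.267, 0.005]
force: [1.6, 2.3, 2.2]
opening: 0.0136
grasp_force: 8.0
```

```bash
python3 r.py
```

```text
{'clock': 10.2167, 'tcp_pos': [0.604, 0.2095, 0.0912], 'force': [1.5601, 2.3043, 2.2237], 'opening': 0.0136, 'grasp_force': 8.0007}
(4.179867437295283, (195, 205), 71.53040688069655)
```

Run:
```python
import numpy as np
from scipy.optimize import least_squares
x=np.array([.5484,.5529,.5631,.5751,.5893,.604]);n=np.array([3.23,3.768,4.512,5.0,5.019,4.18])
for fx in (1,0):
    a=lambda p:np.arcsin((x-.5758-p[2]*fx)/.032)
    s=least_squares(lambda p:p[0]+2.4*np.cos(a(p)-p[1])-n,[2.7,.3,0]); print(s.x,s.fun.round(3), a(s.x).round(3), .5758+s.x[2]*fx+.032*np.sin(s.x[1]))
```

```text
[2.60291922e+00 2.10910928e-01 8.61492544e-04] [ 0.03   0.034  0.004 -0.078 -0.062  0.072] [-1.083 -0.837 -0.438 -0.049  0.406  1.024] 0.5833607158617105
[2.6100604  0.25816442 0.        ] [ 0.054  0.024 -0.015 -0.083 -0.047  0.067] [-1.028 -0.798 -0.408 -0.022  0.436  1.079] 0.5839697995402592
```

Emit:
{"api": "apply_moves", "payload": {
  "rows": [
    [0, -0.0019, -0.0026, 0, 0],
    [0, -0.004, -0.005, 0, 0],
    [0, -0.0063, -0.0072, 0, 0],
    [0, -0.0063, -0.0072, 0, 0],
    [0, -0.0063, -0.0072, 0, 0]
  ]
}}

```text
clock: 10.68
tcp_pos: [0.5977, 0.2091, 0.0987]
ee_rot: [2.172, 2.267, 0.006]
force: [4.4, 2.2, 0.5]
opening: 0.0136
grasp_force: 8.0
```

```bash
cat >> r.py <<'E'
f=arm.grab_frame('top'); r=read(f); print(r[0])
im=r[3]; t=r[0]; cv2.line(im,(r[1][1],r[1][0]),(int(r[1][1]-190*np.sin(t)),int(r[1][0]+190*np.cos(t))),(255,0,0),1)
import sys; save(sys.argv[1],im)
Rz=R.from_euler('z',.043).as_matrix(); O=np.array([.5815,.074,0])
q=(cloud(arm.grab_frame('side'))-O)@Rz
p=q[(q[...,1]>.142)&(q[...,1]<.154)&(q[...,2]>.075)&(q[...,2]<.14)&(abs(q[...,0])<.05)]; print('handle end',len(p),np.median(p,0).round(4) if len(p) else '')
E
python3 r.py f1
```

```text
{'clock': 10.6833, 'tcp_pos': [0.5977, 0.2091, 0.0987], 'force': [4.4275, 2.2328, 0.5392], 'opening': 0.0136, 'grasp_force': 8.0013}
(4.669794956727746, (194, 205), 59.845052783217724)
4.670000193247479
handle end 174 [0.018  0.1433 0.1153]
```

View pics/f1.png

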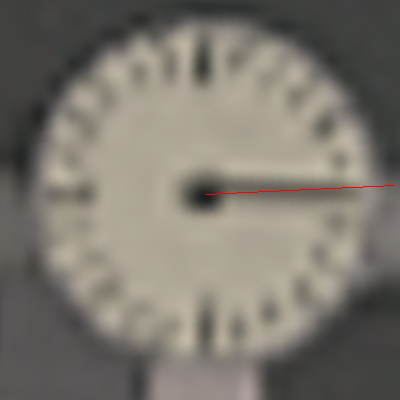

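Emit:
{"api": "apply_moves", "payload": {
  "rows": [
    [0, -0.0034, -0.0024, 0, 0],
    [0, -0.007, -0.0044, 0, 0],
    [0, -0.0112, -0.0061, 0, 0],
    [0, -0.0158, -0.0072, 0, 0],
    [0, -0.0206, -0.0075, 0, 0],
    [0, -0.0254, -0.0072, 0, 0],
    [0, -0.0301, -0.0061, 0, 0],
    [0, -0.0301, -0.0061, 0, 0]
  ]
}}

```text
clock: 11.5
tcp_pos: [0.5659, 0.2077, 0.1048]
ee_rot: [2.173, 2.268, 0.002]
force: [0.5, 1.5, 4.1]
opening: 0.0135
grasp_force: 8.0
```

```bash
python3 r.py f2
```

```text
{'clock': 11.5, 'tcp_pos': [0.5659, 0.2077, 0.1048], 'force': [0.4969, 1.4843, 4.078], 'opening': 0.0135, 'grasp_force': 8.0009}
(4.659661491345438, (195, 205), 59.61456717386407)
4.667840818329013
handle end 146 [-0.0171  0.1434  0.1204]
```

The dial is fully visible, with the hub at (200,195) and the needle tip at (360,190). Readings match at TCP x 0.5977 and 0.5659, so by symmetry the high spot is at x of about 0.5829.

Emit:
{"api": "apply_moves", "payload": {
  "rows": [
    [0, 0.0045, -0.0009, 0, 0],
    [0, 0.009, -0.0013, 0, 0],
    [0, 0.0135, -0.0012, 0, 0],
    [0, 0.017, -0.0008, 0, 0],
    [0, 0.017, -0.0008, 0, 0],
    [0, 0.017, -0.0008, 0, 0]
  ]
}}

```text
clock: 12.15
tcp_pos: [0.5806, 0.2084, 0.1043]
ee_rot: [-2.171, -2.267, 0.005]
force: [-2.8, 1.4, 3.8]
opening: 0.0137
grasp_force: 8.0
```

```bash
python3 r.py f3
```

```text
{'clock': 12.15, 'tcp_pos': [0.5806, 0.2084, 0.1043], 'force': [-2.7608, 1.4114, 3.8397], 'opening': 0.0137, 'grasp_force': 8.0}
(5.063726522110794, (194, 206), 54.51426680804503)
5.063483808221205
handle end 145 [-0.0007  0.1435  0.1211]
```

Emit:
{"api": "apply_moves", "payload": {
  "rows": [
    [0, 0.0012, 0.0001, 0, 0],
    [0, 0.0024, 0.0002, 0, 0],
    [0, 0.0024, 0.0002, 0, 0]
  ]
}}

```text
clock: 12.55
tcp_pos: [0.5836, 0.2084, 0.1039]
ee_rot: [-2.171, -2.268, 0.003]
force: [-4.0, 1.7, 1.8]
opening: 0.0138
grasp_force: 8.0
```

```bash
python3 r.py f4
```

```text
{'clock': 12.55, 'tcp_pos': [0.5836, 0.2084, 0.1039], 'force': [-3.9824, 1.7321, 1.8255], 'opening': 0.0138, 'grasp_force': 8.0}
(5.07921567318602, (194, 206), 50.87659970708765)
5.079124596556209
handle end 151 [0.0026 0.1435 0.1205]
```

Emit:
{"api": "apply_moves", "payload": {
  "rows": [
    [0, -0.0005, 0, 0, 0],
    [0, -0.0005, 0, 0, 0.25],
    [0, -0.0005, 0, 0, 0.35],
    [0, -0.0005, 0, 0, 0.45],
    [0, -0.0005, 0, 0, 0.45],
    [0, -0.0005, 0, 0, 0.45]
  ]
}}

```text
clock: 13.2
tcp_pos: [0.5852, 0.2074, 0.1045]
ee_rot: [2.173, 2.267, -0.0]
force: [-0.5, -0.3, 0.3]
opening: 0.0413
grasp_force: 0.0
```

```bash
python3 r.py f5
```

```text
{'clock': 13.2, 'tcp_pos': [0.5852, 0.2074, 0.1045], 'force': [-0.5314, -0.3304, 0.3422], 'opening': 0.0413, 'grasp_force': 0.0}
(5.1074149922972, (194, 206), 57.947017515640724)
5.113585252814541
handle end 118 [0.0038 0.1431 0.1199]
```

Emit:
{"api": "apply_moves", "payload": {
  "rows": [
    [0, 0, -0.03, 0, 0.45],
    [0, 0, -0.07, 0, 0.45],
    [0, 0, -0.1, 0, 0.45],
    [0, -0.04, -0.12, 0, 0.45],
    [0.04, -0.08, -0.12, 0, 0.45],
    [0.06, -0.1, -0.12, 0, 0.45],
    [0.06, -0.1, -0.12, 0, 0.45]
  ]
}}

```text
clock: 13.93
tcp_pos: [0.4758, 0.2701, 0.226]
ee_rot: [-2.159, -2.276, -0.003]
force: [0.4, 0.9, 0.0]
opening: 0.0423
grasp_force: 0.0
```

```bash
python3 r.py g1
python3 - <<'E'
from h import *
Rz=R.from_euler('z',.043).as_matrix(); O=np.array([.5815,.074,0])
for n in('side','top'):
    f=arm.grab_frame(n); q=(cloud(f)-O)@Rz
    p=q[(q[...,1]>.118)&(q[...,1]<.153)&(q[...,2]>.07)&(q[...,2]<.14)&(abs(q[...,0])<.06)]
    A=np.arange(-.3,.8,.01); v=[np.median(abs(np.hypot(p[:,0]-.032*np.sin(a),p[:,2]-.085-.032*np.cos(a))-.007)) for a in A]
    print(n,len(p),A[np.argmin(v)],min(v))
    uv=proj(f,[.56,.12,.1])[0].astype(int); save('h_'+n,f['image'],(max(uv[0]-80,0),uv[1]-80,uv[0]+80,uv[1]+80),2.4)
a,b=cv2.imread('pics/h_side.png'),cv2.imread('pics/h_top.png'); cv2.imwrite('pics/h.png',np.hstack([a,b]))
print(a.shape,b.shape)
E
```

```text
{'clock': 13.9333, 'tcp_pos': [0.4758, 0.2701, 0.226], 'force': [0.3512, 0.8968, 0.0152], 'opening': 0.0423, 'grasp_force': 0.0}
(5.088253224474837, (195, 207), 73.68497064715667)
5.089351298665238
handle end 51 [0.0037 0.1502 0.1194]
side 105 0.20000000000000046 0.0007233911465343735
top 66 0.2600000000000005 0.0011824657154410508
(384, 384, 3) (384, 384, 3)
```

View pics/h.png

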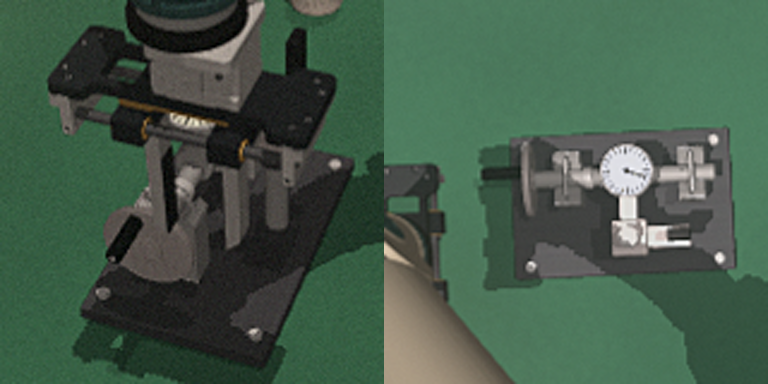

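The fingers are clear, the needle is at its highest reading (350° sweep scale about 5.09 rad, dial at 625,170), and the handle is at about 0.23 rad, matching the symmetric estimate.

```bash
python3 -c "
from bench import arm
print(arm.sign_off())"
```

```text
the job is handed in; nothing more can be done
None
```

The job is handed in: the carriage is down on its stop collar, the shaft is left at its high spot (about 0.23 rad, needle about 5.09 rad), and the gripper has let go and is clear; the press peaked at about 18.5 N, right at the column's limit, with no sinking seen.

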